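# Set a straightedge to two nails and weight it for scoring

## Task

A white PVC shelf board is being marked out for the wall cabinet. Keeping the aluminium straightedge flat on the board, slide it up until its graduated edge bears lightly against the shanks of both nails at once; the nails only stand, a little crooked, in pilot holes at the two marks, so anything harder than a fingertip's nudge levers them over. Then, without shifting it off the nails, stand the jar of bolts upright on the straightedge between the nails so that its weight keeps the straightedge there for scoring, let go, and leave everything else lying where it is.

Things in the scene. Friction and masses are not known exactly. Their poses are not given: they have to be found in the camera images.
- board: White PVC shelf board, 280 mm (own x) by 400 mm (own y), on a thin rubber router mat; it does not move. Origin on the bench under its centre; its top face is 12 mm above the origin. Own x points from the straightedge's side to the nails' side, away from the robot.
- nail_left: Bright steel nail stood by hand in a pilot hole, at the robot's left (+y). Shank 6 mm thick, 60 mm long above the board, head 13 mm wide, 3 mm thick. Origin: underside of the head, 60 mm over the board; axes upright. The shank leans to or from the robot by up to 9 degrees, unmeasured: down where the straightedge meets it, it stands up to 9 mm from below the head. Levered over by any push over 4 N.
- nail_right: The second nail, the same but with its own lean, at the robot's right (-y), 180 to 245 mm from the first. The cut line runs where the shanks meet the board, not where the heads are. Both stand firm under a light touch.
- straightedge: Hollow flat aluminium straightedge, black end caps, 56 mm wide (own x), 360 mm long (own y), 12 mm thick, 0.16 to 0.26 kg, loose on the board on the robot's side of the nails. Origin: centre of its underside. The graduated edge (own x +28 mm) faces the nails and touches a shank whose axis is there at own x +31 mm; the plain back edge (-28 mm) faces the robot. Sliding friction 0.4 to 1.2 N.
- jar: Glass jar of bolts with a metal lid, standing upright on the bench beside the board, left or right. Body 58 mm in diameter, 84 mm tall overall (a plain 58 mm cylinder to the fingers), 0.3 to 0.65 kg. Origin at the centre of its base; own z is up.
- bulb_box: Bystander: silver spare bulb box, 60 x 100 x 45 mm, on the bench at the other side of the board from the jar. Origin: centre of its underside.
- tyre_gauge: Bystander: chrome pencil tyre gauge, 150 mm long, 20 mm high, on the bench to the left. Origin: under its middle.
- fuse_puller: Bystander: black plastic fuse puller, 80 x 20 x 8 mm, on the board beyond the nails. Origin: under its middle.
- multi_tool: Bystander: steel multi-tool, 100 x 25 x 16 mm, on the board beyond the nails. Origin: under its middle.
- tape_measure: Bystander: grey tape measure, 68 x 36 x 65 mm, on the bench to the right. Origin: under its middle.
- torch: Bystander: black torch, 140 mm long, 36 mm high, on the bench at the far left. Origin: under its middle.
Not all that is in view belongs to the job. Leave any pink look-alike of the jar alone.

How it is judged (in metres and radians):
On the way:
1. the straightedge bears against both nails at once, with more than 0.6 N on each for 0.3 s, before the jar is on it (contact force between straightedge and nail_left above 0.6 N and contact force between straightedge and nail_right above 0.6 N and contact force between jar and straightedge below 0.1 N), for 0.3 s.
At the end, for the whole second after the job is handed in: The straightedge lies flat on the board with its graduated edge within 1.5 mm of touching both nails' shanks; the jar stands upright at rest on it, between the nails and within 20 mm of its centre line; nothing is held (x of nail_left_pin_c0 in the frame of straightedge between 0.028 and 0.0325 m and x of nail_right_pin_c0 in the frame of straightedge between 0.028 and 0.0325 m and y of nail_left_pin_c0 in the frame of straightedge below 0.178 m and y of nail_right_pin_c0 in the frame of straightedge above -0.178 m and angle between straightedge's own z axis and vertical below 0.04 rad and z of straightedge in the frame of board below 0.015 m and angle between jar's own z axis and vertical below 0.06 rad and z of jar in the frame of straightedge between 0.009 and 0.015 m and x of jar in the frame of straightedge between -0.02 and 0.02 m and y of jar in the frame of nail_left below 0 m and y of jar in the frame of nail_right above 0 m and contact force between jar and straightedge above 1.5 N and linear speed of each of jar, straightedge below 0.01 m/s).
It fails at once if a nail is pushed with more than 4 N and levered over (contact force between any of nail_left, nail_right and anything else above 4 N).
It fails at once if the straightedge is lifted off the board or tipped (z of straightedge in the frame of board above 0.03 m or angle between straightedge's own z axis and vertical above 0.15 rad).
It fails at once if the jar is tipped over (angle between jar's own z axis and vertical above 0.6 rad).
It fails at once if a bystander is moved by more than 20 mm (distance of any of bulb_box, tyre_gauge, fuse_puller, multi_tool, tape_measure, torch from where it was at the start of the episode above 0.02 m).
It also fails if it takes over 72 s, if anything falls off the work surface, if the arm or the gripper's body presses on something with over 40 N, if the wrist force passes 120 N, or if a joint passes its speed limit or range.

## Robot

A 6-joint arm with a two-finger parallel gripper is mounted at the origin on the work surface. World frame = base frame: x ahead of the robot, y to its left, z up, the work surface at z = 0. Lengths are in mm, angles in degrees, forces in N, time in s.
With the tool pointing down it reaches from about 300 to 850 mm from the base axis. Payload 4.2 kg.
Tool frame: the origin (TCP) lies midway between the tips of the shut fingers; the grasp point (between the pads) lies 19 mm behind it; z points along the fingers, y is the line along which they close (so a half turn about z gives the same grasp; the last joint's range is limited). The gripper opens to 91 mm and grips with 3 to 60 N. Pads are 32 mm wide; open, the fingers measure 118 mm over their backs; the gripper's body (76 mm by 178 mm) begins 60 mm behind the grasp point.
Start: joints at [-72.078, 18.312, 89.639, -0, 72.044, -1.146], TCP at [187.851, -543.466, 213.976] pointing down, gripper open.
Joint ranges: [-177.97, 177.97], [-48.28, 115.42], [12.27, 149.76], [-77.06, 257.06], [2.81, 150.46], [-146.56, 146.56]. Speed limits (degrees/s): [147.25, 147.25, 180, 180, 180, 180].

## Interface

Orientations are given as [roll, pitch, yaw] about the fixed x, y, z axes, in that order (R = Rz(yaw) Ry(pitch) Rx(roll)).
In Python, from workcell import env gives the robot as it stands.
- The arm moves only by the shell command python3 -m jog 'ROWS' [FORCE]. ROWS is a JSON object of lists of equal length, an entry for each row: "jaw": the finger opening in mm, from 0 to 91.2; "slide": the shift along the tool's x, y, z in units of 30 mm (1.0 is 30 mm), a list of three; "spin": the turn about the tool's z in units of 8 degrees (1.0 is 8 degrees). In form: {"jaw": [jaw, ...], "slide": [[dx, dy, dz], ...], "spin": [spin, ...]}. A call has 1 to 10 rows; each row shifts and turns the commanded pose from where the row before left it, along the tool's axes as they then stand; what a row does not reach is not made up. A row lasts 1/10 s, in which the tool goes at most 50 mm and 8.59 degrees, less where a joint would pass 70% of its speed; a pose out of reach is approached as far as the arm can. A call is refused whole if a number of a shift passes 1 or a number of a turn 1, either way. A call with a gripper value outside its range is refused whole. The fingers move at their own pace and stop on an object; FORCE is the grip in N (left out, the last holds). Time passes only in rows, so rows that do not move let the fingers close. It gives the time, the measured TCP pose, the force, the opening and the grip force at its end, in the units of the state.
- env.state(): the state, without advancing time (a new reading comes with each control period).
- env.grab_frame(name): name is "scene" or "side" or "wrist"; returns the picture (384x512x3 uint8, red, green, blue); there is no depth.
- env.camera_model(name): a dict with "fx", "fy", "cx", "cy" (pixels), "camera_from_world" (4x4, takes a point from world to camera coordinates). Camera axes: x right, y up, looking along -z (the intrinsics and any distortion apply to the point x, -y, -z); pixel columns grow to the right and rows downward; lengths in mm; the calibration is good to about 2 mm. A picture is of the moment at which its call begins: read the wrist's pose just before it. camera_model takes no time and is no camera call; for the wrist camera it gives the pose at the moment of the call.
- env.job_done(): hands the job in; it is judged then, once.
The state is a dict: "time_s": time; "qpos": joint angles; "qvel": joint speeds; "effort": joint torques, N m; "ee_pos": TCP position; "ee_rot": TCP orientation; "force": force on the tool from outside, world axes, zero at the start; "torque": the same for the moment, N m; "gripper_width": finger opening in mm; "gripper_force": force on a finger pad.
Only numpy, scipy, OpenCV 4.12 (cv2) and the standard library are available. Lean on these libraries where they do the work, as an engineer would, in place of code of your own. Each camera call takes 0.05 s, during which the arm holds its last target. There are 200 camera calls.

## Working session

There is one attempt and no reset: what is moved stays moved. The work goes in short steps, Python scripts to look and compute and a shell command to move; the robot and the scene stay as the last step left them, time stands still between calls to the robot, and variables do not carry over. Pictures are saved under pics/ and viewed, at most 10 in all, crops included, and the job is handed in when it is done.

```bash
mkdir -p pics; ls
cat > h.py <<'E'
import numpy as np, cv2
from workcell import env
def grab(n,f):
    m=env.camera_model(n); im=env.grab_frame(n); cv2.imwrite(f'pics/{f}.png',im[:,:,::-1]); np.save(f'pics/{f}.npy',{'m':m},allow_pickle=True); return im,m
def load(f):
    return cv2.imread(f'pics/{f}.png'), np.load(f'pics/{f}.npy',allow_pickle=True).item()['m']
def ray(m,u,v):
    T=np.array(m['camera_from_world']); R=T[:3,:3]; c=-R.T@T[:3,3]
    K=np.array([[m['fx'],0,m['cx']],[0,m['fy'],m['cy']],[0,0,1.]])
    d=m.get('distortion',m.get('dist'))
    x,y=cv2.undistortPoints(np.array([[[u,v]]],float),K,None if d is None else np.array(d,float))[0,0]
    w=R.T@np.array([x,-y,-1.]); return c,w/np.linalg.norm(w)
def onz(m,u,v,z):
    c,w=ray(m,u,v); return c+w*(z-c[2])/w[2]
def tri(*L):
    A=np.zeros((3,3));b=np.zeros(3)
    for m,u,v in L:
        c,w=ray(m,u,v);P=np.eye(3)-np.outer(w,w);A+=P;b+=P@c
    p=np.linalg.solve(A,b); return p,[float(np.linalg.norm((np.eye(3)-np.outer(w,w))@(p-c))) for c,w in [ray(*l) for l in L]]
def proj(m,p):
    T=np.array(m['camera_from_world']); q=T[:3,:3]@np.array(p)+T[:3,3]
    return m['cx']+m['fx']*q[0]/-q[2], m['cy']-m['fy']*q[1]/-q[2]
E
python3 - <<'E'
from h import *
ims=[]
for n in ['scene','side','wrist']:
    im,m=grab(n,n+'0'); print(n,{k:(np.round(v,3).tolist() if k!='name' else v) for k,v in m.items()})
print(env.state())
E
```

```text
pics
scene {'fx': 491.301, 'fy': 491.301, 'cx': 251.628, 'cy': 194.743, 'camera_from_world': [[0.832, 0.554, 0.004, -500.965], [-0.459, 0.685, 0.566, 225.518], [0.311, -0.473, 0.824, -1700.635], [0.0, 0.0, 0.0, 1.0]]}
side {'fx': 380.215, 'fy': 380.215, 'cx': 254.352, 'cy': 192.171, 'camera_from_world': [[-0.965, -0.261, 0.014, 564.276], [0.153, -0.522, 0.839, -132.254], [-0.211, 0.812, 0.544, -1060.104], [0.0, 0.0, 0.0, 1.0]]}
wrist {'fx': 276.761, 'fy': 276.761, 'cx': 252.045, 'cy': 191.493, 'camera_from_world': [[0.328, -0.945, -0.001, -575.2], [0.912, 0.317, -0.26, 30.617], [0.246, 0.084, 0.966, -390.043], [0.0, 0.0, 0.0, 1.0]]}
{'time_s': 0.15, 'qpos': array([-7.20789252e+01,  1.83443645e+01,  8.96904597e+01, -6.72746217e-05,
        7.20442787e+01, -1.14573283e+00]), 'qvel': array([-0.02943542, -0.05989659, -0.23965519, -0.01623597,  0.03622911,
       -0.0850347 ]), 'effort': array([-1.17552590e-03, -4.12777305e+01, -2.32155311e+01,  7.26883742e-02,
        4.33022634e-02, -1.02415765e-04]), 'ee_pos': array([ 187.71996108, -543.09005934,  213.3012708 ]), 'ee_rot': array([-1.79920912e+02, -1.51774259e-03,  1.90668274e+01]), 'force': array([ 0.61916511,  0.53531764, -0.08685302]), 'torque': array([ 0.00707424,  0.00538405, -0.04888043]), 'gripper_force': 0.0, 'gripper_width': 91.1904502070787}
```

View pics/scene0.png

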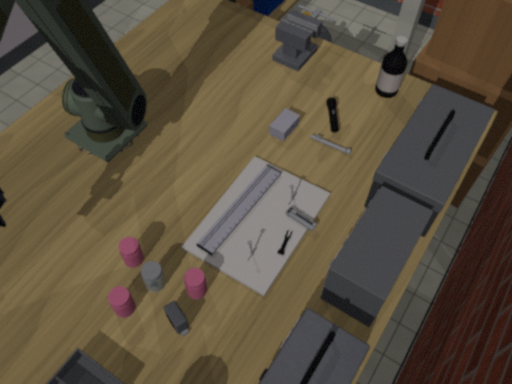

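View pics/side0.png

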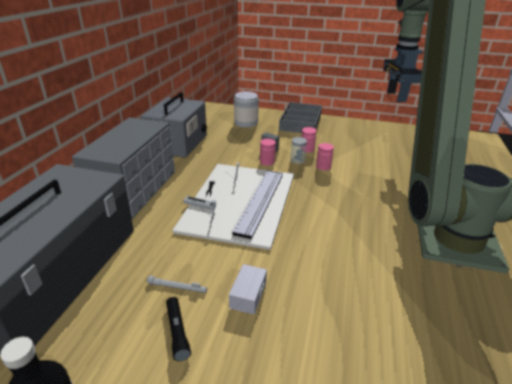

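The scene view shows the board around (258,222), the straightedge (240,210), nails near (293,190) and (257,243), and the tape measure (177,317). Jar candidates are the grey one at (152,275) and pink ones at (130,250), (121,301) and (195,283). The grey one fits glass and a metal lid. I'll confirm it in a crop and get rough coordinates.

Run:
```python
from h import *
a,ma=load('scene0'); b,mb=load('side0')
c=cv2.resize(a[230:330,95:225],None,fx=4,fy=4,interpolation=cv2.INTER_CUBIC)[:400,:400]
d=cv2.resize(b[110:190,235:345],None,fx=3.63,fy=5,interpolation=cv2.INTER_CUBIC)[:400,:400]
cv2.imwrite('pics/crop1.png',np.hstack([c,d]))
for n,uv,z in [('jarbase',(152,284),3),('jartop',(151,267),84),('p1',(131,259),0),('p2',(122,310),0),('p3',(196,292),0),('bA',(186,240),12),('bB',(265,293),12),('bC',(329,193),12),('bD',(258,158),12),('strA',(205,247),24),('strB',(272,171),24)]:
    print(n,onz(ma,*uv,z).round())
for n,uv,z in [('jartop',(299,140),84),('bA',(293,171),12),('bB',(217,167),12),('bC',(179,236),12),('bD',(266,247),12)]: print('side',n,onz(mb,*uv,z).round())
print('jar tri',tri((ma,151,267),(mb,299,140)))
```

```text
jarbase [ 505. -357.    3.]
jartop [ 506. -341.   84.]
p1 [ 403. -330.    0.]
p2 [ 486. -460.    0.]
p3 [ 621. -307.    0.]
bA [ 502. -197.   12.]
bB [ 784. -208.   12.]
bC [770. 185.  12.]
bD [509. 178.  12.]
strA [ 567. -189.   24.]
strB [580. 150.  24.]
side jartop [ 507. -336.   84.]
side bA [ 505. -229.   12.]
side bB [ 772. -180.   12.]
side bC [740. 212.  12.]
side bD [501. 191.  12.]
jar tri (array([ 506.42935097, -340.77722967,   82.28405128]), [1.1302178230909365, 1.1302178230908533])
```

View pics/crop1.png

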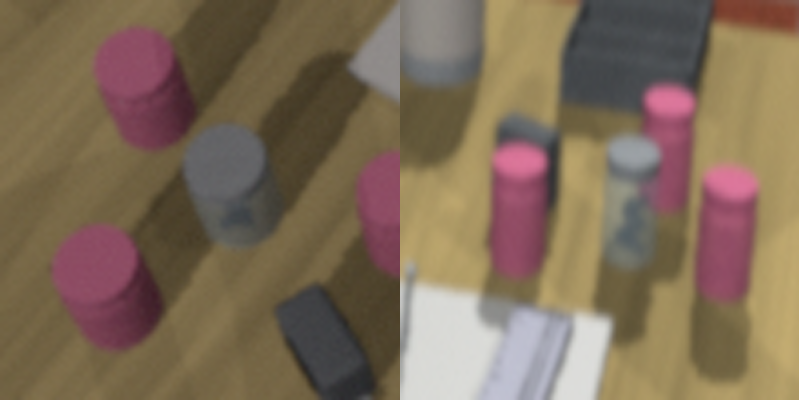

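The crop shows bolts and a metal lid in the grey jar at scene (152,275), so that is the one. The three pink ones stay untouched. I'm moving the wrist camera over the board.

```bash
python3 -m jog '{"jaw":[91,91,91,91,91,91,91,91,91,91],"slide":[[0,0,0],[0,0,0],[0,0,0],[0.7,-1,0],[0.7,-1,0],[0.7,-1,0],[0.7,-1,0],[0.7,-1,0],[0.7,-1,0],[0.7,-1,0]],"spin":[0.8,0.8,0.8,0,0,0,0,0,0,0]}' && python3 -m jog '{"jaw":[91,91,91,91,91,91,91,91,91,91],"slide":[[0.7,-1,0],[0.7,-1,0],[0.7,-1,0],[0.7,-1,0],[0.7,-1,0],[0.7,-1,0],[0.7,-1,0],[0.7,-1,0],[0.7,-1,0],[0.7,-1,0]],"spin":[0,0,0,0,0,0,0,0,0,0]}'  && python3 -m jog '{"jaw":[91,91,91],"slide":[[0.6,-1,0],[0,0,0],[0,0,0]],"spin":[0,0,0]}'
python3 - <<'E'
from h import *
im,m=grab('wrist','w1'); print(env.state()['ee_pos'],env.state()['ee_rot'])
E
```

```text
time_s: 1.15
ee_pos: [335.8, -332.4, 213.8]
ee_rot: [-180.0, 0.0, -0.1]
force: [1.8, 0.8, 0.3]
gripper_width: 90.9
gripper_force: 0.0
time_s: 2.15
ee_pos: [546.5, -32.9, 213.7]
ee_rot: [180.0, 0.0, -0.1]
force: [-0.0, -0.1, 1.1]
gripper_width: 91.0
gripper_force: 0.0
time_s: 2.45
ee_pos: [563.8, -3.9, 213.3]
ee_rot: [180.0, 0.1, -0.0]
force: [0.7, -0.3, -0.2]
gripper_width: 91.2
gripper_force: 0.0
[563.53959646  -4.60999983 213.50435794] [ 1.79966108e+02  7.59676684e-02 -1.09728241e-01]
```

View pics/w1.png

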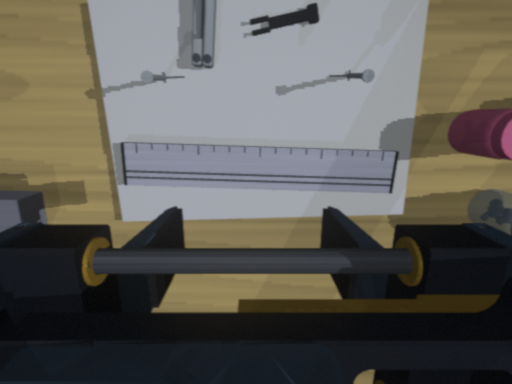

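The wrist view shows nail heads at (148,77) and (369,75), with feet at (184,77) and (329,76). The straightedge corners are (122,143), (397,152), (393,193) and (124,185), and the jar is at (495,205). The gripper fingers are still well above everything.

Run:
```python
from h import *
im,m=load('w1')
P={}
for n,uv,z in [('headL',(148,76),75),('footL',(184,77),12),('headR',(369,75),75),('footR',(329,76),12),('gL',(122,143),24),('gR',(397,152),24),('bR',(393,193),24),('bL',(124,185),24)]:
    P[n]=onz(m,*uv,z); print(n,P[n].round(1))
print('len',np.linalg.norm(P['gL']-P['gR']),'wid',np.linalg.norm(P['gL']-P['bL']),np.linalg.norm(P['gR']-P['bR']))
c=(P['gL']+P['gR']+P['bL']+P['bR'])/4; d=P['gL']-P['gR']; print('c',c,'yaw',np.degrees(np.arctan2(-d[0],d[1])))
# straightedge height check scene+wrist: top corners in scene by colour
g,ms=load('scene0')
for k in ['gL','gR','bR','bL','headL','headR','footL','footR']: print(k,np.round(proj(ms,P[k]),1))
c2=cv2.resize(g[150:280,180:340],None,fx=5,fy=4.6,interpolation=cv2.INTER_CUBIC); cv2.imwrite('pics/crop2.png',c2)
```

```text
headL [677.5 102.9  75. ]
footL [684.7  80.   12. ]
headR [ 678.6 -126.5   75. ]
footR [ 685.9 -101.4   12. ]
gL [604. 162.  24.]
gR [ 592.6 -193.2   24. ]
bR [ 537.4 -195.4   24. ]
bL [548.5 166.1  24. ]
len 355.37749887131486 wid 55.72273385952892 55.2186805311314
c [570.63393102 -15.14951382  24.        ] yaw -1.8384050668791534
gL [280.3 171.9]
gR [211.5 252.5]
bR [195.7 243.6]
bL [266.4 163.5]
headL [291.6 185.6]
headR [249.4 241.5]
footL [288.3 203.5]
footR [256.3 247. ]
```

View pics/crop2.png

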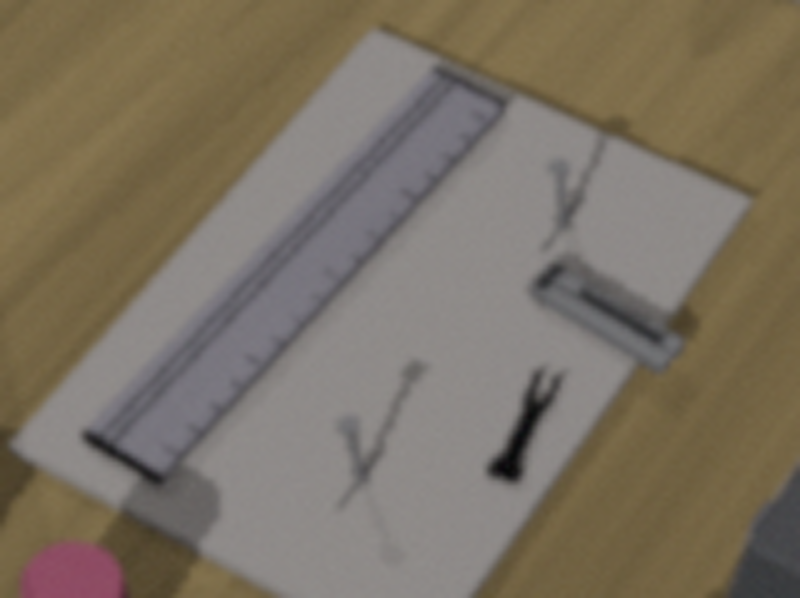

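The crop shows the nail feet at crop (565,225) and (362,478); the long lines through them are shadows. The "feet" I took in the wrist view were therefore partly shadow.

Run:
```python
from h import *
im,m=load('w1'); g,ms=load('scene0')
f=lambda x,y:(x/5+180,y/4.6+150)
for n,a,b in [('headL',(558,165),(148,76)),('headR',(348,425),(369,75)),('gL',(508,103),(122,143)),('gR',(160,480),(397,152)),('bR',(88,437),(393,193)),('bL',(438,68),(124,185))]:
    p,r=tri((ms,*f(*a)),(m,*b)); print(n,p.round(1),np.round(r,1))
for n,a in [('footL',(565,225)),('footR',(362,478))]: print(n,onz(ms,*f(*a),12).round(1), proj(m,onz(ms,*f(*a),12)))
from scipy.spatial.transform import Rotation
```

```text
headL [677.6 103.3  73.3] [0.3 0.3]
headR [ 679.3 -127.5   72. ] [0.4 0.4]
gL [604.  168.2  13.7] [1.6 1.6]
gR [ 593.6 -195.4   18.7] [1.7 1.7]
bR [ 540.5 -195.3   22.3] [3.4 3.4]
bL [5.441e+02 1.784e+02 5.000e-01] [1.8 1.8]
footL [687.8 102.7  12. ] (np.float64(165.63512191175886), np.float64(74.2814688138378))
footR [ 689.  -126.7   12. ] (np.float64(349.4116757553349), np.float64(73.40720351520872))
```

Nails are confirmed: heads at 72–73 mm, feet at x≈687, y=103 and −127, spacing 230. I'll go behind the back edge at y≈−12 with the fingers shut.

```bash
python3 -m jog '{"jaw":[0,0,0,0,0,0,0,0,0,0],"slide":[[-0.75,0.25,0.5],[-0.75,0,1],[-0.75,0,1],[0,0,1],[0,0,1],[0,0,1],[0,0,0.5],[0,0,0.3],[0,0,0.2],[0,0,0]],"spin":[0,0,0,0,0,0,0,0,0,0]}' 10
python3 - <<'E'
from h import *
F=[]
for i in range(6):
    im=env.grab_frame('wrist'); s=env.state(); F.append(s['force'])
cv2.imwrite('pics/w2.png',im[:,:,::-1]); print(np.round(F,2).tolist(),s['ee_pos'],s['gripper_width'])
E
```

```text
time_s: 3.5
ee_pos: [496.4, -12.2, 18.9]
ee_rot: [180.0, 0.0, -0.2]
force: [0.0, -0.5, -0.1]
gripper_width: 14.0
gripper_force: 0.0
[[0.5, 0.28, 0.36], [0.14, -0.29, 0.68], [0.13, -0.14, -0.99], [-0.31, -0.07, 0.59], [-0.17, 0.25, 0.2], [-0.69, 0.59, 0.65]] [497.03668019 -11.71013434  19.57863628] 0.2068301974396743
```

```bash
python3 -m jog '{"jaw":[0,0,0,0,0,0,0,0,0,0],"slide":[[0,0,0.1],[0.1,0,0],[0.1,0,0],[0.1,0,0],[0.1,0,0],[0.1,0,0],[0.1,0,0],[0.1,0,0],[0.1,0,0],[0.1,0,0]],"spin":[0,0,0,0,0,0,0,0,0,0]}' &&  python3 -m jog '{"jaw":[0,0,0,0,0,0,0,0,0,0],"slide":[[0.1,0,0],[0.1,0,0],[0.1,0,0],[0.1,0,0],[0.1,0,0],[0.1,0,0],[0.1,0,0],[0.1,0,0],[0.1,0,0],[0.1,0,0]],"spin":[0,0,0,0,0,0,0,0,0,0]}' &&  python3 -m jog '{"jaw":[0,0,0,0,0,0,0,0,0,0],"slide":[[0.1,0,0],[0.1,0,0],[0.1,0,0],[0.1,0,0],[0.1,0,0],[0.1,0,0],[0.1,0,0],[0.1,0,0],[0.1,0,0],[0.1,0,0]],"spin":[0,0,0,0,0,0,0,0,0,0]}'
python3 - <<'E'
from h import *
F=[]
for i in range(6):
    im,m=grab('wrist','w3'); s=env.state(); F.append(s['force'])
print(np.mean(F,0).round(2),s['ee_pos'],s['ee_rot'])
E
```

```text
time_s: 4.8
ee_pos: [523.8, -11.8, 15.9]
ee_rot: [180.0, -0.0, -0.1]
force: [-0.2, 0.3, -0.7]
gripper_width: 0.7
gripper_force: 0.0
time_s: 5.8
ee_pos: [553.8, -11.8, 15.9]
ee_rot: [180.0, -0.0, -0.1]
force: [-0.5, -1.0, -0.5]
gripper_width: 0.4
gripper_force: 0.3
time_s: 6.8
ee_pos: [583.8, -11.9, 15.9]
ee_rot: [180.0, -0.0, -0.1]
force: [-0.7, -0.6, -1.0]
gripper_width: -0.2
gripper_force: 0.3
[0.26 0.18 0.02] [583.7200225  -11.91150144  16.06842037] [ 1.79993863e+02 -2.73310147e-02 -1.33210735e-01]
```

View pics/w3.png

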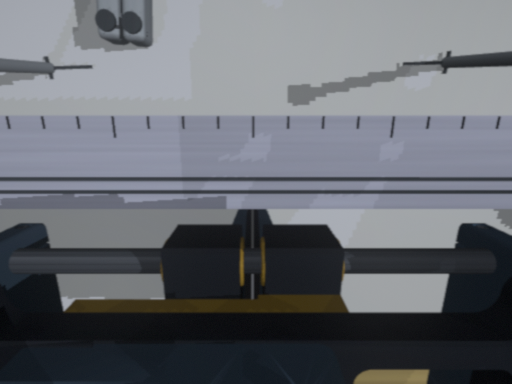

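The edge is now square to the tool, with the graduated edge at row 116 and the nail feet at about (52,68) and (446,62). Next, the remaining gaps.

Run:
```python
from h import *
im,m=load('w3')
for n,uv,z in [('gL',(100,115.5),24),('gR',(400,115.5),24),('back',(130,208),24),('backR',(400,208),24),('footL',(52,68),12),('footR',(446,62),12),('fL',(50,68),20),('fR',(448,61.5),20)]: print(n,onz(m,*uv,z).round(1))
```

```text
gL [657.5  73.   24. ]
gR [657.3 -97.   24. ]
back [602.3  62.4  24. ]
backR [ 602.1 -104.6   24. ]
footL [684.3 103.6  12. ]
footR [ 687.3 -125.8   12. ]
fL [683.   99.3  20. ]
fR [ 686.1 -121.7   20. ]
```

```bash
python3 -m jog '{"jaw":[0,0,0,0,0,0,0,0,0,0],"slide":[[0.06,0,0],[0.06,0,0],[0.06,0,0],[0.06,0,0],[0.06,0,0],[0.06,0,0],[0.06,0,0],[0.06,0,0],[0.04,0,0],[0,0,0]],"spin":[0,0,0,0,0,0,0,0,0,0]}'
python3 -m jog '{"jaw":[0,0,0,0,0,0,0,0,0,0],"slide":[[0.02,0,0],[0.02,0,0],[0.02,0,0],[0.02,0,0],[0.02,0,0],[0,0,0],[0,0,0],[0,0,0],[0,0,0],[0,0,0]],"spin":[0,0,0,0,0,0,0,0,0,0]}'
python3 - <<'E'
from h import *
F=[]
for i in range(8):
    im,m=grab('wrist','w4'); s=env.state(); F.append(s['force'])
print(np.mean(F,0).round(2),s['ee_pos'],s['ee_rot'])
g=cv2.cvtColor(im,cv2.COLOR_RGB2GRAY)
# graduated edge row left/right by gradient
for u in (90,140,330,380,420):
    col=g[95:135,u-2:u+3].mean(1); d=np.diff(col); print(u,95+np.argsort(-abs(d))[:3],d[np.argsort(-abs(d))[:3]].round())
E
```

```text
time_s: 8.1
ee_pos: [599.6, -11.9, 15.9]
ee_rot: [180.0, -0.0, -0.1]
force: [0.9, -0.4, -0.4]
gripper_width: 0.5
gripper_force: 0.1
time_s: 9.1
ee_pos: [602.4, -11.9, 16.0]
ee_rot: [180.0, -0.0, -0.1]
force: [0.1, -0.5, -0.1]
gripper_width: 0.5
gripper_force: 0.0
[-0.27  0.05  0.09] [602.23295414 -11.94175853  15.95872504] [ 1.79995359e+02 -8.86278734e-03 -1.31939955e-01]
90 [101  98 100] [ 53. -48.  31.]
140 [115 116  97] [-7. -6. -3.]
330 [114 115 113] [-28. -17. -11.]
380 [103 113 115] [-27.  27. -21.]
420 [ 95 104  98] [-41.  30.  27.]
```

```bash
cat > f.py <<'E'
from h import *
F=[]
for i in range(6):
    im=env.grab_frame('wrist'); s=env.state(); F.append(s['force'])
print('F',np.mean(F,0).round(2),s['ee_pos'].round(2),s['ee_rot'].round(2),s['time_s'])
E
R='{"jaw":[0,0,0,0,0,0],"slide":[[0.02,0,0],[0.02,0,0],[0.02,0,0],[0.02,0,0],[0,0,0],[0,0,0]],"spin":[0,0,0,0,0,0]}'; python3 -m jog '{"jaw":[0,0,0,0,0,0],"slide":[[0.02,0,0],[0.02,0,0],[0.02,0,0],[0.02,0,0],[0,0,0],[0,0,0]],"spin":[0,0,0,0,0,0]}'|grep force; python3 f.py
python3 -m jog '{"jaw":[0,0,0,0,0],"slide":[[0.02,0,0],[0.02,0,0],[0.02,0,0],[0,0,0],[0,0,0]],"spin":[0,0,0,0,0]}'|grep force; python3 f.py
```

```text
force: [0.3, -0.4, 1.2]
gripper_force: 0.3
F [-0.37  0.11 -0.12] [604.65 -11.93  15.9 ] [ 1.8e+02 -1.0e-02 -1.3e-01] 10.4
force: [-0.2, 0.6, 0.3]
gripper_force: 0.2
F [ 0.03  0.06 -0.48] [606.55 -11.95  16.02] [ 1.7999e+02 -3.0000e-02 -1.3000e-01] 11.2
```

```bash
python3 -m jog '{"jaw":[0,0,0,0],"slide":[[0.02,0,0],[0.02,0,0],[0,0,0],[0,0,0]],"spin":[0,0,0,0]}'|grep ^force; python3 f.py
python3 -m jog '{"jaw":[0,0,0,0],"slide":[[0.02,0,0],[0.02,0,0],[0,0,0],[0,0,0]],"spin":[0,0,0,0]}'|grep ^force; python3 f.py
```

```text
force: [-3.6, -0.2, 2.1]
F [-2.45 -0.44  2.22] [607.45 -12.01  15.95] [ 1.7999e+02  1.0000e-02 -1.3000e-01] 11.9
force: [-4.5, -0.6, 2.3]
F [-3.55 -1.81  2.33] [608.5  -12.09  15.87] [ 1.7998e+02  3.0000e-02 -1.3000e-01] 12.6
```

Run:
```python
from h import *
im,m=grab('wrist','w5')
cv2.imwrite('pics/w5c.png',np.hstack([cv2.resize(im[60:150,0:128,::-1],None,fx=3.1,fy=4,interpolation=2),cv2.resize(im[60:150,384:,::-1],None,fx=3.1,fy=4,interpolation=2)]))
```

```text
(no output)
```

View pics/w5c.png

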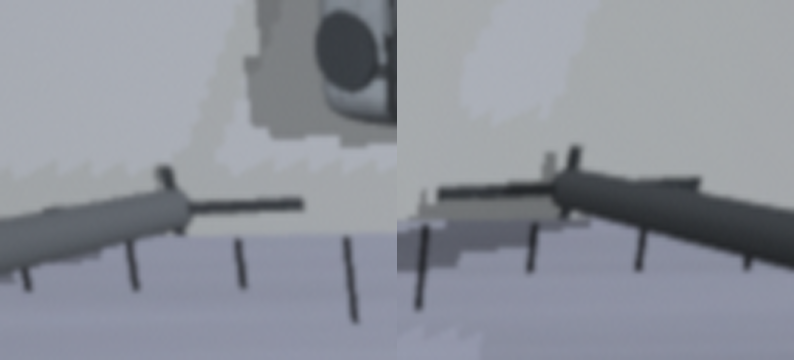

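The crop shows the left nail touching at (180,230), with about 4 mm left at the right nail. The force is already 3.5 N, so I'll back off and push near the right nail, which loads the left one less.

```bash
python3 -m jog '{"jaw":[0,0,0,0,0,0,0,0,0],"slide":[[-0.1,0,0],[-0.1,0,0],[0,0.6,0],[0,0.6,0],[0,0.6,0],[0,0.7,0],[0.05,0,0],[0.05,0,0],[0,0,0]],"spin":[0,0,0,0,0,0,0,0,0]}'|grep ^force; python3 f.py
python3 -m jog '{"jaw":[0,0,0,0],"slide":[[0.03,0,0],[0.03,0,0],[0,0,0],[0,0,0]],"spin":[0,0,0,0]}'|grep ^force; python3 f.py
```

```text
force: [-0.6, 0.1, -0.1]
F [-0.25  0.27 -0.18] [605.62 -86.43  15.92] [ 1.8e+02  0.0e+00 -9.0e-02] 13.85
force: [-0.5, 0.2, -0.1]
F [-0.19 -0.02  0.26] [607.4  -86.98  15.94] [ 1.8e+02 -0.0e+00 -1.4e-01] 14.55
```

```bash
python3 -m jog '{"jaw":[0,0,0,0],"slide":[[0.02,0,0],[0.02,0,0],[0,0,0],[0,0,0]],"spin":[0,0,0,0]}'|grep ^force; python3 f.py
python3 -m jog '{"jaw":[0,0,0,0],"slide":[[0.02,0,0],[0.02,0,0],[0,0,0],[0,0,0]],"spin":[0,0,0,0]}'|grep ^force; python3 f.py
python3 -m jog '{"jaw":[0,0,0],"slide":[[0.02,0,0],[0,0,0],[0,0,0]],"spin":[0,0,0]}'|grep ^force; python3 f.py
```

```text
force: [-0.1, -0.1, 0.5]
F [ 0.02 -0.04  0.19] [608.59 -86.96  15.94] [ 1.7999e+02  0.0000e+00 -1.3000e-01] 15.25
force: [-2.7, 0.6, 2.3]
F [-3.21 -0.47  2.03] [609.3  -86.97  15.91] [ 1.8e+02  6.0e-02 -1.3e-01] 15.95
force: [-5.5, -0.7, 3.3]
F [-5.55 -0.63  3.48] [609.38 -86.96  15.86] [-1.8e+02  1.3e-01 -1.3e-01] 16.55
```

```bash
python3 -m jog '{"jaw":[0,0],"slide":[[-0.05,0,0],[-0.05,0,0]],"spin":[0,0]}'|grep ^force
python3 - <<'E'
from h import *
im,m=grab('wrist','w6'); im2,_=grab('scene','s6')
a=cv2.resize(im[60:150,0:200,::-1],None,fx=2,fy=3,interpolation=2);b=cv2.resize(im[60:150,312:,::-1],None,fx=2,fy=3,interpolation=2)
c=cv2.resize(im2[150:280,200:340,::-1],(800,320),interpolation=2)
cv2.imwrite('pics/w6c.png',np.vstack([np.hstack([a,b]),c]))
print(env.state()['ee_pos'])
E
```

```text
force: [0.1, 0.0, -0.3]
[608.42504628 -86.9402409   16.10724784]
```

View pics/w6c.png

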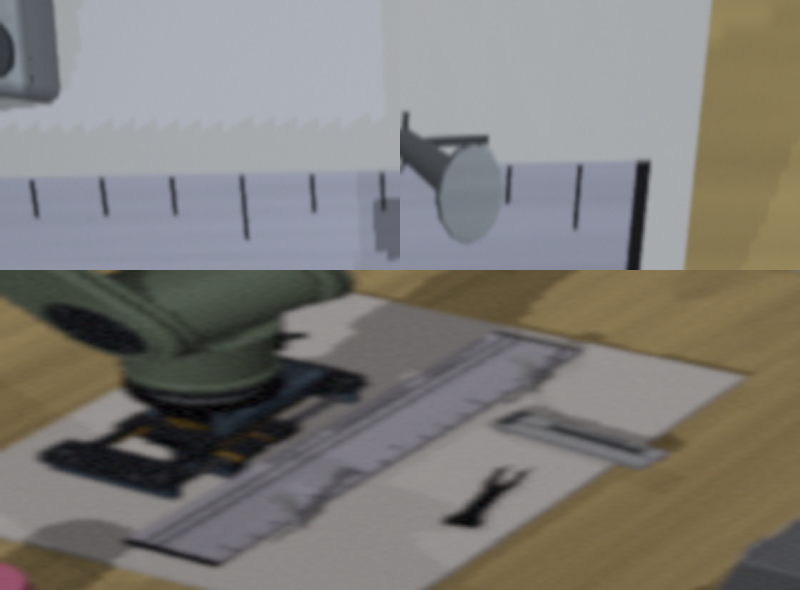

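Both touch points (TCP 607 left, 609.3 right) match the nail positions I measured, so the edge now meets both nails. Next I press in the middle, where each nail takes half.

```bash
python3 -m jog '{"jaw":[0,0,0,0,0,0,0],"slide":[[-0.1,0,0],[0,-0.6,0],[0,-0.6,0],[0,-0.6,0],[0,-0.7,0],[0.05,0,0],[0,0,0]],"spin":[0,0,0,0,0,0,0]}'|grep ^force; python3 f.py
python3 -m jog '{"jaw":[0,0,0],"slide":[[0.03,0,0],[0.02,0,0],[0,0,0]],"spin":[0,0,0]}'|grep ^force; python3 f.py
python3 -m jog '{"jaw":[0,0,0],"slide":[[0.02,0,0],[0,0,0],[0,0,0]],"spin":[0,0,0]}'|grep ^force; python3 f.py
```

```text
force: [-0.3, 0.1, 0.0]
F [-0.16 -0.04  0.07] [606.07 -12.54  15.94] [179.99  -0.    -0.18] 17.85
force: [0.0, -0.6, 0.3]
F [-0.01  0.03 -0.06] [607.56 -11.93  15.95] [ 1.8e+02 -0.0e+00 -1.3e-01] 18.45
force: [0.1, -0.6, 0.1]
F [ 0.31  0.03 -0.01] [608.2  -11.95  15.96] [ 1.7999e+02 -1.0000e-02 -1.3000e-01] 19.05
```

```bash
python3 -m jog '{"jaw":[0,0,0],"slide":[[0.02,0,0],[0,0,0],[0,0,0]],"spin":[0,0,0]}'|grep ^force; python3 f.py
python3 -m jog '{"jaw":[0,0,0],"slide":[[0.01,0,0],[0,0,0],[0,0,0]],"spin":[0,0,0]}'|grep ^force; python3 f.py
```

```text
force: [-1.9, -0.6, 1.0]
F [-2.31 -0.17  1.47] [608.36 -11.95  15.88] [ 1.8e+02  5.0e-02 -1.3e-01] 19.65
force: [-4.5, 0.4, 2.4]
F [-4.5  -0.12  2.69] [608.57 -11.91  15.85] [ 1.8e+02  6.0e-02 -1.3e-01] 20.25
```

```bash
python3 -m jog '{"jaw":[0,0,0,0,0],"slide":[[0.006,0,0],[0,0,0],[0,0,0],[0,0,0],[0,0,0]],"spin":[0,0,0,0,0]}'|grep ^force; python3 f.py
```

```text
force: [-5.2, 0.1, 2.7]
F [-5.64 -0.15  2.87] [608.58 -11.95  15.81] [ 1.8e+02  9.0e-02 -1.3e-01] 21.05
```

Held at 5.6 N on the centre, with both nails bearing. Now I back off and go to look at the jar.

```bash
python3 -m jog '{"jaw":[0,0,0,0,0,0,0,91,91,91],"slide":[[-0.05,0,0],[-0.3,0,0],[-0.5,0,0],[-0.5,0,-1],[-0.5,0,-1],[-0.5,0,-1],[-0.5,0.5,-1],[-0.7,1,-1],[-0.7,1,-0.5],[-0.7,1,0]],"spin":[0,0,0,0,0,0,0,0,0,0]}'|grep ee_pos; python3 -m jog '{"jaw":[91,91,91,91,91,91,91,91,91,91],"slide":[[-0.6,1,0],[0,1,0],[0,1,0],[0,1,0],[0,1,0],[0,1,0],[0,1,0],[0,0.5,0],[0,0,0],[0,0,0]],"spin":[0,0,0,0,0,0,0,0,0,0]}'
python3 - <<'E'
from h import *
im,m=grab('wrist','w7'); a,ms=grab('scene','s7'); b,mb=grab('side','d7')
print(env.state()['ee_pos'])
hsv=cv2.cvtColor(im,cv2.COLOR_RGB2HSV)
mask=cv2.inRange(hsv,(150,80,50),(179,255,255)); n,l,st,c=cv2.connectedComponentsWithStats(mask)
print('pink',[(st[i].tolist(),c[i].round()) for i in range(1,n) if st[i,4]>100])
E
```

```text
ee_pos: [462.2, -118.1, 184.0]
time_s: 23.05
ee_pos: [442.0, -340.8, 180.8]
ee_rot: [-180.0, -0.0, -0.1]
force: [-0.7, -1.2, -0.5]
gripper_width: 90.6
gripper_force: 0.0
[ 442.12459755 -340.28111195  181.099445  ]
pink [([169, 0, 70, 50, 2543], array([208.,  21.])), ([316, 116, 76, 58, 3441], array([354., 143.])), ([208, 180, 53, 68, 2787], array([235., 214.]))]
```

View pics/w7.png

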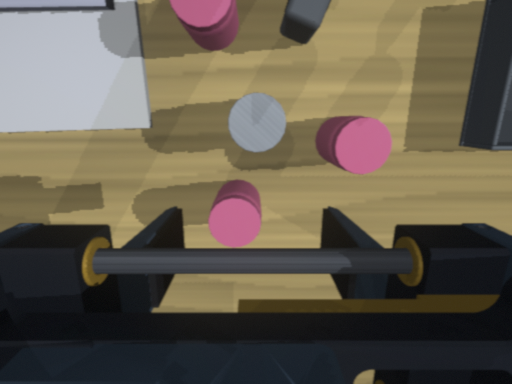

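The lid of the jar is at (257,122) with a radius of about 29 px. The pink jars are at (361,145), (236,216) and (205,5).

Run:
```python
from h import *
im,m=load('w7'); a,ms=load('s7')
for n,uv in [('jar',(257,122.5)),('jarL',(229,122)),('jarR',(285.5,122)),('jarT',(257,93)),('jarB',(257,151.5)),('p1',(236,216)),('p2',(361,145))]: print(n,onz(m,*uv,84).round(1))
print(tri((m,257,122.5),(ms,151,267)))
```

```text
jar [ 509.8 -346.6   84. ]
jarL [ 510.3 -320.4   84. ]
jarR [ 510.2 -373.3   84. ]
jarT [ 535.9 -346.5   84. ]
jarB [ 482.7 -346.7   84. ]
p1 [ 416.8 -325.4   84. ]
p2 [ 488.8 -446.2   84. ]
(array([ 510.58920128, -345.5555279 ,   95.35569664]), [1.0510405406068368, 1.051040540606828])
```

```bash
python3 -m jog '{"jaw":[80,80,80,80,80,80,80,80,80,80],"slide":[[0.75,0.2,0],[0.75,0,0.3],[0.75,0,0.6],[0,0,1],[0,0,1],[0,0,0.8],[0,0,0.6],[0,0,0.4],[0,0,0.25],[0,0,0]],"spin":[0,0,0,0,0,0,0,0,0,0]}' && python3 -m jog '{"jaw":[50,50,50,50,50,50,50,50,50,50],"slide":[[0,0,0],[0,0,0],[0,0,0],[0,0,0],[0,0,0],[0,0,0],[0,0,0],[0,0,0],[0,0,0],[0,0,0]],"spin":[0,0,0,0,0,0,0,0,0,0]}' 35; python3 f.py
```

```text
time_s: 24.2
ee_pos: [509.3, -347.1, 32.0]
ee_rot: [-180.0, 0.0, -0.1]
force: [1.0, -0.3, 0.8]
gripper_width: 79.6
gripper_force: 0.0
time_s: 25.2
ee_pos: [509.7, -346.5, 33.5]
ee_rot: [-179.9, -0.0, -0.2]
force: [0.3, 6.1, 4.3]
gripper_width: 57.3
gripper_force: 35.0
F [-0.35  5.2   4.26] [ 509.66 -346.45   33.45] [-1.7989e+02 -3.0000e-02 -1.8000e-01] 25.5
```

```bash
python3 -m jog '{"jaw":[50,50,50,50,50,50,50,50,50,50],"slide":[[0,0,-0.3],[0,0,-0.7],[0,0,-1],[0,0,-1],[0,0,-1],[0.2,-0.5,0],[0.4,-0.9,0],[0.4,-0.9,0],[0.4,-0.9,0],[0.4,-0.9,0]],"spin":[0,0,0,0,0,0,0,0,0,0]}' && python3 -m jog '{"jaw":[50,50,50,50,50,50,50,50,50,50],"slide":[[0.4,-0.9,0],[0.4,-0.9,0],[0.4,-0.9,0],[0.4,-0.9,0],[0.4,-0.9,0],[0.4,-0.9,0],[0.4,-0.9,0],[0.18,-0.65,0],[0,0,0],[0,0,0]],"spin":[0,0,0,0,0,0,0,0,0,0]}'; python3 f.py
python3 - <<'E'
from h import *
im,m=grab('wrist','w8'); a,ms=grab('scene','s8'); b,mb=grab('side','d8')
cv2.imwrite('pics/m8.png',np.hstack([im[:,:,::-1][0:300,56:456],cv2.resize(b[130:280,150:330,::-1],(400,300),interpolation=2)]))
E
```

```text
time_s: 26.5
ee_pos: [563.0, -222.7, 150.4]
ee_rot: [-179.9, 0.2, -0.1]
force: [-0.0, -0.0, -7.4]
gripper_width: 57.8
gripper_force: 35.0
time_s: 27.5
ee_pos: [652.4, -15.9, 150.5]
ee_rot: [180.0, 0.2, -0.0]
force: [-0.6, -0.6, -6.5]
gripper_width: 57.2
gripper_force: 35.0
F [ 0.03 -0.25 -5.9 ] [653.37 -17.33 152.35] [ 1.7999e+02  1.0000e-02 -1.9000e-01] 27.8
```

View pics/m8.png

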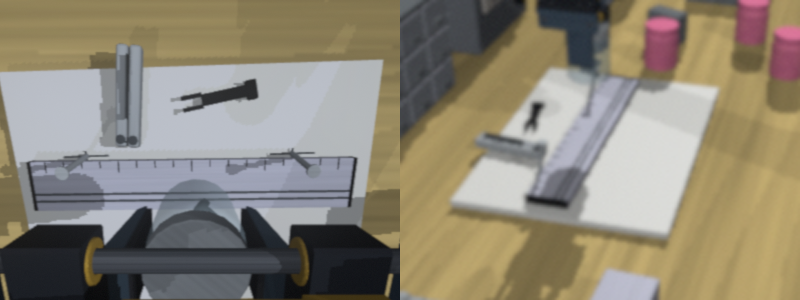

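The merged view shows both nails standing with the edge against them, and the jar hanging upright over the straightedge. Numeric check of the straightedge centre:

Run:
```python
from h import *
im,m=load('w8')
P=[onz(m,u,v,24) for u,v in [(88,162),(410,157),(408,207),(92,210)]]; print(np.round(P,1),np.mean(P,0))
for u,v in [(118,172),(370,170)]: print('head',onz(m,u,v,75).round(1))
g=cv2.cvtColor(im,cv2.COLOR_BGR2GRAY).astype(float)
for u in (125,150,190,250,300,330,400): 
    d=np.diff(g[140:175,u-1:u+2].mean(1)); i=np.argsort(-abs(d))[:2]; print(u,(140+i).tolist(),d[i].round())
```

```text
[[ 679.3  159.7   24. ]
 [ 683.9 -189.6   24. ]
 [ 627.  -195.6   24. ]
 [ 624.3  163.8   24. ]] [653.63423068 -15.4215944   24.        ]
head [678.1 103.4  75. ]
head [ 679.4 -125.8   75. ]
125 [155, 157] [-59.  30.]
150 [156, 154] [ 56. -53.]
190 [147, 158] [ 43. -41.]
250 [157, 159] [-34.  32.]
300 [157, 156] [-35. -25.]
330 [152, 154] [-61.  32.]
400 [155, 157] [-36.  30.]
```

```bash
python3 -m jog '{"jaw":[50,50,50,50,50,50,50],"slide":[[0,0,0.4],[0,0,0.8],[0,0,0.8],[0,0,0.5],[0,0,0.3],[0,0,0.1],[0,0,0]],"spin":[0,0,0,0,0,0,0]}'|grep -E "^(force|ee_pos)"; python3 f.py
python3 -m jog '{"jaw":[50,50,50,50,50],"slide":[[0,0,0.05],[0,0,0.05],[0,0,0],[0,0,0],[0,0,0]],"spin":[0,0,0,0,0]}'|grep -E "^(force|ee_pos)"; python3 f.py
```

```text
ee_pos: [653.8, -16.6, 65.3]
force: [-0.1, 0.3, -5.8]
F [-0.08  0.   -5.96] [654.1  -16.57  66.26] [ 1.7999e+02 -9.0000e-02 -1.3000e-01] 28.95
ee_pos: [653.7, -16.5, 62.4]
force: [-0.1, 0.1, -6.5]
F [ 0.04 -0.05 -5.86] [653.67 -16.55  62.46] [ 1.8e+02 -1.0e-02 -1.3e-01] 29.75
```

```bash
python3 -m jog '{"jaw":[50,50,50,50,50],"slide":[[0,0,0.04],[0,0,0.04],[0,0,0.03],[0,0,0],[0,0,0]],"spin":[0,0,0,0,0]}'|grep -E "^(force|ee_pos)"; python3 f.py
python3 -m jog '{"jaw":[50,50,50,50],"slide":[[0,0,0.025],[0,0,0],[0,0,0],[0,0,0]],"spin":[0,0,0,0]}'|grep -E "^(force|ee_pos)"; python3 f.py
```

```text
ee_pos: [653.6, -16.5, 59.1]
force: [0.6, -0.1, -5.6]
F [ 0.49 -0.12 -6.43] [653.69 -16.57  59.19] [ 1.7999e+02 -1.0000e-02 -1.3000e-01] 30.55
ee_pos: [653.7, -16.5, 58.4]
force: [0.1, 1.0, -6.2]
F [ 0.2   0.22 -6.35] [653.66 -16.55  58.4 ] [ 1.8e+02 -0.0e+00 -1.3e-01] 31.25
```

```bash
python3 -m jog '{"jaw":[50,50,50,50],"slide":[[0,0,0.025],[0,0,0],[0,0,0],[0,0,0]],"spin":[0,0,0,0]}'|grep -E "^(force|ee_pos)"; python3 f.py
python3 -m jog '{"jaw":[50,50,50,50],"slide":[[0,0,0.02],[0,0,0],[0,0,0],[0,0,0]],"spin":[0,0,0,0]}'|grep -E "^(force|ee_pos)"; python3 f.py
```

```text
ee_pos: [653.7, -16.6, 57.7]
force: [0.0, -0.1, -6.3]
F [-0.16 -0.03 -6.18] [653.63 -16.55  57.64] [ 1.8e+02 -0.0e+00 -1.3e-01] 31.95
ee_pos: [653.7, -16.6, 57.5]
force: [-1.7, 0.1, -0.9]
F [-1.62  0.07 -0.02] [653.71 -16.55  57.49] [ 1.7999e+02 -2.0000e-02 -1.3000e-01] 32.65
```

The jar landed at exactly the expected height. Releasing slowly.

```bash
python3 -m jog '{"jaw":[57,58,59,60,62,65,70,76,82,82],"slide":[[0,0,0],[0,0,0],[0,0,0],[0,0,0],[0,0,0],[0,0,0],[0,0,0],[0,0,0],[0,0,0],[0,0,0]],"spin":[0,0,0,0,0,0,0,0,0,0]}' 5; python3 -m jog '{"jaw":[84,84,84,84,84,84,84,84,84,84],"slide":[[0,0,-0.1],[0,0,-0.3],[0,0,-0.6],[0,0,-1],[0,0,-1],[0,0,-1],[-0.5,0,-1],[-1,0,-0.5],[-0.8,0,0],[0,0,0]],"spin":[0,0,0,0,0,0,0,0,0,0]}'
python3 - <<'E'
from h import *
im,m=grab('wrist','w9'); grab('scene','s9'); grab('side','d9')
hsv=cv2.cvtColor(im,cv2.COLOR_RGB2HSV)
g=cv2.medianBlur(cv2.cvtColor(im,cv2.COLOR_RGB2GRAY),3)
print(env.state()['ee_pos'])
for p in [(679.5,160,24),(684,-190,24),(654,-16.5,108)]: print(np.round(proj(m,p),1))
c=cv2.HoughCircles(g,cv2.HOUGH_GRADIENT,1,40,param1=80,param2=18,minRadius=20,maxRadius=60); print(None if c is None else c[0][:5])
for u in (60,90,120,160,190,230,270,310,350,390,420):
    d=np.diff(g[60:250,u-1:u+2].astype(float).mean(1)); i=np.argsort(-abs(d))[:5]; print(u,sorted((60+i).tolist()))
E
```

```text
time_s: 33.65
ee_pos: [653.7, -16.6, 57.0]
ee_rot: [180.0, -0.0, -0.1]
force: [0.3, -1.1, 0.2]
gripper_width: 82.1
gripper_force: 0.0
time_s: 34.65
ee_pos: [582.4, -16.3, 224.1]
ee_rot: [180.0, -0.1, -0.1]
force: [-0.1, -0.2, 0.6]
gripper_width: 84.2
gripper_force: 0.0
[585.40748407 -16.38606268 222.49364872]
[112.3  97.6]
[388.   93.5]
[250.9 118.4]
[[130.5  72.5  56.1]
 [366.5 265.5  43.3]
 [252.5 116.5  26.4]
 [136.5 174.5  49.4]
 [497.5 154.5  28.6]]
60 [180, 205, 223, 224, 225]
90 [104, 113, 223, 224, 225]
120 [104, 125, 128, 132, 134]
160 [125, 149, 218, 219, 220]
190 [84, 86, 131, 133, 147]
230 [96, 143, 227, 247, 248]
270 [95, 140, 226, 247, 248]
310 [95, 123, 129, 132, 247]
350 [125, 129, 131, 224, 225]
390 [93, 131, 171, 223, 224]
420 [126, 167, 223, 224, 225]
```

Run:
```python
from h import *
for f,us in [('w8',range(95,405)),('w9',range(118,386))]:
    im,m=load(f); g=cv2.GaussianBlur(cv2.cvtColor(im,cv2.COLOR_BGR2GRAY),(3,3),0).astype(float); X=[]
    pts=[]
    for u in us:
        y=-16.5+ (252-u)*1.27
        x0=682.3-0.0127*(y+12); _,v0=proj(m,(x0,y,24)); v0=int(round(v0)); 
        d=np.clip(-np.diff(g[v0-5:v0+6,u]),0,None)
        if d.sum()>12: pts.append(onz(m,u,v0-5+0.5+(d*np.arange(10)).sum()/d.sum(),24)[:2])
    p=np.array(pts); k=np.ones(len(p),bool)
    for _ in range(8):
        c=np.polyfit(p[k,1],p[k,0],1); r=p[:,0]-np.polyval(c,p[:,1]); k=abs(r)<max(0.8,1.5*np.median(abs(r)))
    print(f,k.sum(),'edge x at nails',np.polyval(c,[103,-127]).round(2),'rms',r[k].std().round(2))
```

```text
w8 218 edge x at nails [682.48 684.89] rms 0.29
w9 148 edge x at nails [678.86 682.24] rms 0.93
```

```bash
python3 -m jog '{"jaw":[84,84,84,84,84],"slide":[[0,0,0],[0,0,0],[0,0,0],[0,0,0],[0,0,0]],"spin":[0,0,0,0,0]}' >/dev/null
python3 - <<'E'
from h import *
grab('wrist','w10'); grab('scene','s10'); grab('side','d10')
def edge(f):
    im,m=load(f); g=cv2.GaussianBlur(cv2.cvtColor(im,cv2.COLOR_BGR2GRAY),(3,3),0).astype(float); out=[]
    for ys in [(125,158),(45,85),(-105,-60),(-185,-145)]:   # strips clear of nails and jar
        p=[]
        for y in np.arange(*ys,1.5):
            u,v0=proj(m,(682.3-0.0127*(y+12),y,24)); u=int(round(u)); v0=int(round(v0))
            d=np.clip(-np.diff(g[v0-7:v0+8,u]),0,None)  # board bright -> edge darker going down
            i=d.argmax()
            if d[i]>8: w=d[max(0,i-1):i+2]; p.append(onz(m,u,v0-7+.5+(w*np.arange(max(0,i-1),max(0,i-1)+len(w))).sum()/w.sum(),24)[0])
        out.append((round(float(np.median(p)),2),round(float(np.std(p)),2),len(p)) if p else None)
    print(f,out)
for f in ('w8','w9','w10'): edge(f)
w=np.outer(np.hanning(26),np.hanning(30))
for cam,a,b in (('scene','s7','s10'),('side','d7','d10')):
    A,m=load(a);B,_=load(b)
    for n,p in [('seL',(654,145,24)),('seR',(654,-180,24)),('headL',(678,103,74)),('headR',(679,-127,74)),('fusepull',(745,-40,15)),('boardcorner',(770,185,12))]:
        u,v=map(lambda t:int(round(t)),proj(m,p)); c=[cv2.cvtColor(I,cv2.COLOR_BGR2GRAY)[v-13:v+13,u-15:u+15].astype(np.float64) for I in (A,B)]
        s,r=cv2.phaseCorrelate(c[0],c[1],w[:, :].copy()); print(cam,n,np.round(s,2),round(r,2))
E
```

```text
w8 [(682.05, 0.9, 22), (682.97, 1.89, 27), (684.57, 1.82, 30), (685.4, 0.27, 27)]
w9 [(679.55, 3.36, 21), (675.82, 4.43, 24), (681.63, 3.59, 30), (682.95, 1.59, 13)]
w10 [(679.11, 3.5, 22), (675.34, 4.64, 25), (681.25, 3.55, 30), (683.3, 1.72, 19)]
scene seL [0.04 0.25] 0.98
scene seR [0.23 0.38] 1.0
scene headL [0.09 0.15] 0.91
scene headR [-0.13  0.18] 0.94
scene fusepull [-0.16  0.39] 1.04
scene boardcorner [-0.26  0.42] 1.04
side seL [-0.16  0.59] 0.62
side seR [0.39 0.21] 0.79
side headL [-0.01  0.52] 0.84
side headR [0.66 0.75] 0.67
side fusepull [0.06 0.63] 0.87
side boardcorner [0.2  0.71] 1.07
```

The fixed cameras show no shift relative to the board. For a sharper check I'll return to the pose of w8, above the jar, and compare the same wrist view directly.

```bash
python3 -m jog '{"jaw":[84,84,84,84,84,84,84],"slide":[[0.75,0,0],[0.75,0,0.3],[0.76,0,0.7],[0,0,0.8],[0,0,0.53],[0,0,0],[0,0,0]],"spin":[0,0,0,0,0,0,0]}' |grep ee_pos
python3 - <<'E'
from h import *
grab('wrist','w11'); print(env.state()['ee_pos'])
A,m=load('w8');B,m2=load('w11')
for n,p,hu,hv in [('gradL',(682,140,24),14,9),('gradL2',(682,70,24),14,9),('gradR2',(683,-80,24),14,9),('gradR',(684,-165,24),14,9),('backL',(627,120,24),14,9),('endR',(655,-193,24),10,18),('headL',(678,103,74),12,12),('headR',(679,-126,74),12,12),('tool',(745,45,20),16,16),('fuse',(750,-40,14),16,16),('farboard',(784,-120,12),20,10)]:
    u,v=[int(round(t)) for t in proj(m,p)]; e=np.array(proj(m2,p))-proj(m,p)
    if v-hv-6<0: continue
    t=cv2.cvtColor(A,6)[v-hv:v+hv,u-hu:u+hu]; s=cv2.cvtColor(B,6)[v-hv-6:v+hv+6,u-hu-6:u+hu+6]
    R=cv2.matchTemplate(cv2.resize(s,None,fx=8,fy=8,interpolation=2),cv2.resize(t,None,fx=8,fy=8,interpolation=2),cv2.TM_CCOEFF_NORMED)
    _,q,_,l=cv2.minMaxLoc(R); print(n,'shift',np.array(l)/8-6,'expected',e.round(2),round(q,2))
E
```

```text
ee_pos: [652.7, -16.5, 152.5]
[653.07886687 -16.58095361 153.27995638]
gradL shift [ 0.75 -0.75] expected [ 0.74 -0.78] 0.99
gradL2 shift [ 0.625 -0.75 ] expected [ 0.75 -0.71] 0.95
gradR2 shift [ 1.  -0.5] expected [ 0.77 -0.56] 0.98
gradR shift [ 0.75  -0.375] expected [ 0.77 -0.47] 0.99
backL shift [-6.    -0.625] expected [ 0.64 -0.71] 0.9
endR shift [ 0.75  -0.375] expected [ 0.73 -0.42] 1.0
headL shift [ 0.625 -0.5  ] expected [ 0.86 -0.91] 0.6
headR shift [ 0.875 -0.625] expected [ 0.91 -0.63] 0.99
tool shift [ 0.875 -0.875] expected [ 0.86 -0.72] 1.0
fuse shift [ 1.    -0.625] expected [ 0.86 -0.61] 1.0
farboard shift [-5.   -0.25] expected [ 0.9  -0.53] 0.99
```

The straightedge hasn't moved to within about 0.1 px (roughly 0.1 mm), both nails are still standing, and the jar is upright. Handing in.

```bash
python3 -c "
from workcell import env
print(env.job_done(), env.state()['time_s'])"
```

```text
the job is handed in; nothing more can be done
the job is handed in; nothing more can be done
```

I handed the job in with the straightedge against both nails and the jar standing upright on it between them. No verdict came back. The main doubt is one off-centre push near the right nail that reached about 5.5 N at the tool, so that nail may briefly have passed its 4 N limit, though it was still standing afterwards.

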